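File a card case and close up the follower block

TASK

Put the record-card case that stands on the desk back into the card tray, upright between the leaning row and the follower block. Then hold the follower's thumb release in and slide it up until the whole row stands upright against the tall end of the tray, lightly pressed together with about 10 N and not crushed, and let go so that it stays locked there. Leave the stapler, tape dispenser and calculator where they are.

Things in the scene. Friction and masses are not known exactly. Their poses are not given: they have to be found in the camera images.
- tray: grey sheet-steel desk tray for card cases, fixed to the desk. Origin: centre of its underside on the desk; its y axis runs along the rail towards the tall end stop. Inside 380 mm long (y -190 to +190) and 180 mm wide (x -90 to +90). Floor 20 mm above the desk, with a 14 mm slot along the middle in which the steel guide rail runs (cases stand over it). Side walls and the low front at y = -190 rise to 65 mm above the desk; the end stop at y = +190 rises to 150 mm.
- follower (a joint): slide of the follower block along the tray's rail, m, growing towards the end stop (tray +y), 0 to 0.26. The pressing face of its plate stands at tray y = -0.100 + this value. It is locked to the rail at any position (holds more than 25 N) unless the thumb release is held in; then it slides against a drag of 5 N in its guide. Gathering the leaning cases along the floor adds 2 to 10 N; once the row is closed up the resistance climbs steeply.
- grip (a point): point to grasp the follower: on its upright black grip pillar, midway between the pillar's plain flank (tray -x side) and the outer face of the thumb release (tray +x side), 80 mm above the tray floor. Axes as the tray's. The pillar is 28 mm along the rail, its top is 104 mm above the tray floor; its middle is 42 mm behind the plate's pressing face. Pillar and released paddle together are 42 mm across the tray; 37 mm with the release held in.
- release (a joint): travel of the thumb release, m: 0 out (locked), 0.005 fully in. Sprung: starts at 10 N, fully in at 14 N; squeeze the paddle and the pillar's opposite flank together with 20 N or more. It springs back and locks when let go.
- thumb (a point): centre of the outer face of the thumb release, a ribbed steel paddle 24 mm along the rail and 40 mm tall on the grip pillar's tray +x flank, 60 to 100 mm above the tray floor; it is pressed towards tray -x.
- pressure_plate: the follower's upright grey steel plate, 160 mm wide, 4 mm thick, top 108 mm above the tray floor, which presses on the row. It gives on two sprung guide pins: 1 N to start moving back, then 8 N for each mm, 5 mm at most. Origin: on the tray floor under the middle of its pressing face; y points to the row.
- case_new: the case to be filed, standing on the desk clear of the tray: upright hard plastic record-card case, pale grey, a plain box 165 mm wide (its x), 30 mm thick (its y) and 125 mm tall (its z), about 0.13 kg, with rounded edges; a half turn makes no difference. Origin: centre of its underside, z up.
- case_a: case of the row next to the end stop; the row of three leans with tops against the stop at the start, about 19 degrees: upright hard plastic record-card case, pale grey, a plain box 165 mm wide (its x), 30 mm thick (its y) and 125 mm tall (its z), about 0.13 kg, with rounded edges; a half turn makes no difference. Origin: centre of its underside, z up.
- case_b: middle case of the leaning row: upright hard plastic record-card case, pale grey, a plain box 165 mm wide (its x), 30 mm thick (its y) and 125 mm tall (its z), about 0.13 kg, with rounded edges; a half turn makes no difference. Origin: centre of its underside, z up.
- case_c: case of the leaning row nearest the follower; at the start the nearest edge of its underside is at about tray y = +0.055: upright hard plastic record-card case, pale grey, a plain box 165 mm wide (its x), 30 mm thick (its y) and 125 mm tall (its z), about 0.13 kg, with rounded edges; a half turn makes no difference. Origin: centre of its underside, z up.
- stapler: bystander: desk stapler, 140 x 34 x 55 mm, near the tray's far side.
- tape_dispenser: bystander: desk tape dispenser with roll, 150 x 58 x 92 mm.
- calculator: bystander: desk calculator lying flat, 150 x 105 x 20 mm.
Not all that is in view belongs to the job. What is shaped like the case_a but yellow is not meant.

How it is judged:
By the outcome, as a careful person would: the job done as asked, in the order asked, and still so for the second after the job is handed in, with the robot touching nothing.
It also fails if it takes over 72 s, if anything falls off the work surface, if the arm or the gripper's body presses on something with over 40 N, if the wrist force passes 120 N, or if a joint passes its speed limit or range.

ROBOT

A 6-joint arm with a two-finger parallel gripper is mounted at the origin on the work surface. World frame = base frame: x ahead of the robot, y to its left, z up, the work surface at z = 0. Lengths are in m, angles in rad, forces in N, time in s.
With the tool pointing down it reaches from about 0.225 to 0.875 m from the base axis. Payload 3.4 kg.
Tool frame: the origin (TCP) lies between the finger pads; the fingertips stand 8 mm ahead of it and the grasp point (between the pads) lies 11 mm behind it; z points along the fingers, y is the line along which they close (so a half turn about z gives the same grasp; the last joint's range is limited). The gripper opens to 85 mm and grips with 20 to 120 N. Pads are 22 mm wide; open, the fingers measure 114 mm over their backs; the gripper's body (76 mm by 85 mm) begins 54 mm behind the grasp point. The pads swing forward as they close: fully open they stand 13 mm farther back than shut.
Start: joints at [1.183, 0.276, 1.505, -0, 1.361, -0.121], TCP at [0.152, 0.555, 0.239] pointing down, gripper open.
Joint ranges: [-2.89, 2.89], [-0.75, 2.08], [0.22, 2.7], [-1.18, 4.32], [0.11, 2.71], [-2.7, 2.7]. Speed limits (rad/s): [2.57, 2.57, 3.14, 3.14, 3.14, 3.14].

INTERFACE

Orientations are given as a unit quaternion [w, x, y, z].
In Python, from rig import manip, optics, finder gives the robot as it stands.
- The arm moves only by the tool servo_tool, never from a script. Its argument "increments" is a list of rows, each a list of 7 numbers: the shift along the tool's x, y, z in cm, then the turn, a rotation vector about the tool's x, y, z in degrees, then the closure, from -1 (fully open) to 1 (shut). In form: [[x, y, z, rx, ry, rz, gripper], ...]. A call has exactly 5 rows; each row shifts and turns the commanded pose from where the row before left it, along the tool's axes as they then stand; what a row does not reach is not made up. A row lasts 1/10 s, in which the tool goes at most 50 mm and 8.59 degrees, less where a joint would pass 70% of its speed; a pose out of reach is approached as far as the arm can. A call is refused whole if a number of a shift passes 5 or a number of a turn 8.59, either way. A call with a gripper value outside its range is refused whole. The fingers move at their own pace and stop on an object; "squeeze" is the grip in N (left out, the last holds). Time passes only in rows, so rows that do not move let the fingers close, or fill a call up. It gives the time, the measured TCP pose, the force, the opening and the grip force at its end, in the units of the state.
- manip.get_state(): the state, without advancing time (a new reading comes with each control period).
- optics.get_image(name): name is "scene" or "top" or "wrist"; returns the picture (420x560x3 uint8, red, green, blue); there is no depth.
- optics.get_calibration(name): a dict with "fov_y" (degrees; the focal length in pixels is half the picture's height over the tangent of half this angle, whatever the lens; pixels are square), "cx", "cy" (the principal point, pixels), "dist_coeffs" ([k1, k2, p1, p2, k3] as OpenCV has them; the pictures are not rectified), "world_to_cam" (4x4, takes a point from world to camera coordinates). Camera axes: x right, y down, z forward; pixel columns grow to the right and rows downward; lengths in m; the calibration is good to about 2 mm. A picture is of the moment at which its call begins: read the wrist's pose just before it. get_calibration takes no time and is no camera call; for the wrist camera it gives the pose at the moment of the call.
- manip.sign_off(): hands the job in; it is judged then, once.
Trained networks look in the newest picture that a camera, given by its name, has taken for a name from the list of things; names that differ only in an ending like _2 or _b are one class to them, and where a whole thing is asked for, a point or a joint stands for the part that bears it (a point fixed in the world has none). Each returns a list of dicts, best first, with "p" (0 to 1); they miss things now and then, are a little off and sometimes report something else, mostly with a low value. They report only what shows in the picture. A call takes as long as a camera call. They do not tell look-alikes from the thing itself.
- finder.silhouettes(label, camera): "region" (420x560 bool, what is visible of it) and "box" ([centre column, centre row, width, height] in pixels, round what is visible of it).
- finder.tip_of(label, camera): "at" ([column, row] in pixels: a listed point, or the origin of a listed thing).
The state is a dict: "clock": time; "qpos": joint angles; "qd": joint speeds; "effort": joint torques, N m; "position": TCP position; "ee_rot": TCP orientation; "contact_force": force on the tool from outside, world axes, zero at the start; "moment": the same for the moment, N m; "width": finger opening in m; "gripper_force": force on a finger pad.
Only numpy, scipy, OpenCV 4.12 (cv2) and the standard library are available. Lean on these libraries where they do the work, as an engineer would, in place of code of your own. Each camera call takes 0.05 s, during which the arm holds its last target. There are 200 camera calls.

## Working session

There is one attempt and no reset: what is moved stays moved. The work goes in short steps, Python scripts to look and compute and a tool call to move; the robot and the scene stay as the last step left them, time stands still between calls to the robot, and variables do not carry over. Pictures are saved under pics/ and viewed, at most 10 in all, crops included, and the job is handed in when it is done.

Besides the shell and the picture viewer there is one more tool, called as name([rows], argument=value, ...), one row to a line, values as JSON. servo_tool: Moves the arm, as the interface text tells. Its arguments: {"type":"object","properties":{"increments":{"type":"array","items":{"type":"array","items":{"type":"number"}}},"squeeze":{"type":"number"}},"required":["increments"]}

```bash
mkdir -p pics; ls; cat > h.py <<'E'
import numpy as np, cv2
from rig import manip, optics, finder
def cal(n):
    c=optics.get_calibration(n); f=210/np.tan(np.radians(c["fov_y"])/2)
    K=np.array([[f,0,c["cx"]],[0,f,c["cy"]],[0,0,1.]]); return K,np.array(c["dist_coeffs"],float),np.array(c["world_to_cam"])
def onplane(c,uv,z):
    K,D,T=c; u=cv2.undistortPoints(np.array(uv,float).reshape(-1,1,2),K,D).reshape(-1,2)
    R,t=T[:3,:3],T[:3,3]; o=-R.T@t; d=np.c_[u,np.ones(len(u))]@R
    return o+d*((z-o[2])/d[:,2])[:,None]
def proj(c,P):
    K,D,T=c; return cv2.projectPoints(np.array(P,float).reshape(-1,3),cv2.Rodrigues(T[:3,:3])[0],T[:3,3],K,D)[0].reshape(-1,2)
def save(n,img): cv2.imwrite("pics/"+n,img[:,:,::-1])
E
python3 - <<'E'
from h import *
a=optics.get_image("scene");b=optics.get_image("top")
save("s0.png",a);save("t0.png",b)
for cam in("top","scene"):
    c=cal(cam);print(cam,np.round(-c[2][:3,:3].T@c[2][:3,3],3))
    for l in("case_new","tray","follower","stapler","tape_dispenser","calculator"):
        print(l,[(round(r["p"],2),np.round(r["box"])) for r in finder.silhouettes(l,cam)])
    for l in("grip","thumb","pressure_plate","tray","case_new"):
        print(l,[(round(r["p"],2),np.round(r["at"],1)) for r in finder.tip_of(l,cam)])
print(manip.get_state())
E
```

```text
pics
top [ 0.33  -0.05   1.069]
case_new [(0.56, array([389., 179.,  49.,  69.]))]
tray [(0.93, array([198., 218., 174., 109.]))]
follower [(0.62, array([251., 203.,  37.,  67.])), (0.18, array([390., 181.,  48.,  70.]))]
stapler [(0.92, array([344., 111.,  43.,  45.]))]
tape_dispenser [(0.89, array([191., 110.,  56.,  32.]))]
calculator [(0.63, array([283., 112.,  55.,  57.])), (0.42, array([167., 224.,  52.,  72.]))]
grip [(0.8, array([256.7, 201.6]))]
thumb [(0.57, array([250.7, 190.4])), (0.31, array([280.8, 110.8]))]
pressure_plate [(0.69, array([344.6, 116. ])), (0.66, array([239.4, 207.6]))]
tray []
case_new [(0.84, array([385.4, 189.7]))]
scene [0.908 0.423 0.964]
case_new [(0.92, array([202., 178.,  44.,  65.])), (0.63, array([195., 290.,  63.,  59.])), (0.39, array([286., 235.,   6.,  11.]))]
tray [(0.91, array([326., 273., 135., 132.]))]
follower [(0.77, array([301., 241.,  45.,  61.])), (0.37, array([287., 234.,   3.,  15.]))]
stapler [(0.81, array([169., 243.,  17.,  45.]))]
tape_dispenser [(0.7, array([260., 364.,  55.,  67.]))]
calculator [(0.79, array([194., 289.,  62
[... 288 characters left out ...]
206.2, 192.2]))]
{'clock': 1.2, 'qpos': array([ 1.18296917e+00,  2.75926854e-01,  1.50490390e+00, -4.59991297e-06,
        1.36068301e+00, -1.21022403e-01]), 'qd': array([-0.00134589,  0.00121517,  0.00200325,  0.00084773,  0.00145944,
       -0.00154049]), 'effort': array([ 2.26516720e-03, -4.16680956e+01, -2.46095878e+01, -1.74235865e-04,
       -2.83704148e-04, -1.68915369e-05]), 'position': array([0.15163301, 0.55468631, 0.23931112]), 'ee_rot': array([1.21041391e-05, 1.33006577e-01, 9.91115154e-01, 3.76063388e-05]), 'contact_force': array([-0.4434344 ,  0.67726658,  0.32355333]), 'moment': array([ 0.02829312, -0.03245546, -0.03611113]), 'gripper_force': 0.0, 'width': 0.08558656128375093}
```

View pics/s0.png

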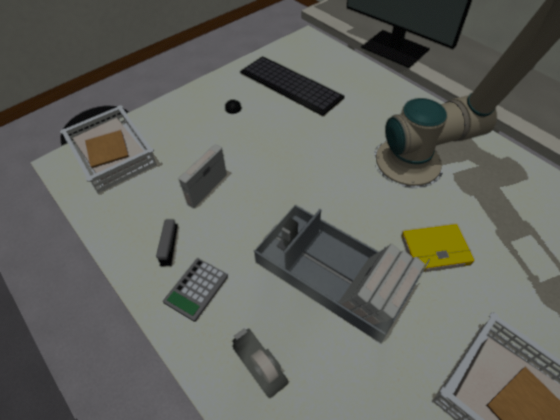

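View pics/t0.png

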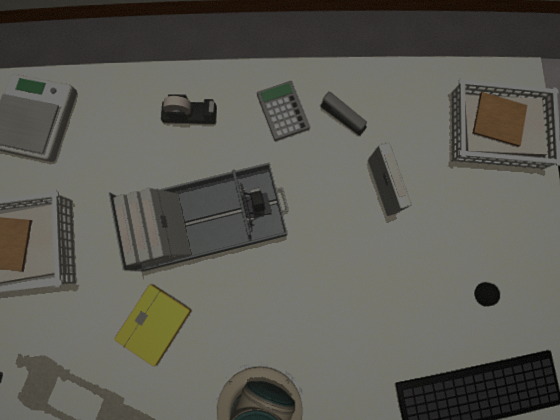

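The top view shows two things shaped like a case. One is pale grey, upright and clear of the tray at about (390,180). The other is yellow, lying flat at (153,325), and is the excluded look-alike. The grey one fits `case_new`, so I'll confirm it in an enlarged crop together with the tray.

```bash
python3 - <<'E'
from h import *
b=cv2.imread("pics/t0.png")[130:290,100:420]
b=cv2.resize(b,None,fx=2.5,fy=2.5,interpolation=cv2.INTER_CUBIC); b=np.clip(b*1.6,0,255).astype(np.uint8)
cv2.imwrite("pics/c0.png",b)
E
```

```text
(no output)
```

View pics/c0.png

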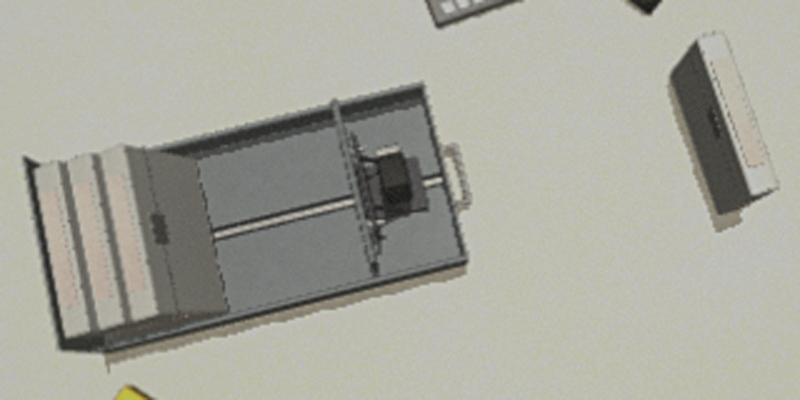

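The crop shows the grey case standing upright, with its top face at crop x 697–778, y 32–200 and its dark side face to the left. It is the one meant. The tray corners are clear too: front at (425,84) and (467,263), end stop at (25,157) and (62,350).

```bash
python3 - <<'E'
from h import *
from scipy.optimize import least_squares
c=cal("top"); px=lambda p:np.array(p)/2.5+[100,130]
def fit(local,pix,x0):
    L=np.array(local)
    def P(q): 
        s,k=np.sin(q[2]),np.cos(q[2]); return np.c_[q[0]+k*L[:,0]-s*L[:,1],q[1]+s*L[:,0]+k*L[:,1],L[:,2]]
    r=least_squares(lambda q:(proj(c,P(q))-pix).ravel(),x0); return r.x,np.round(r.fun.reshape(-1,2),1)
W=.091
q,e=fit([[W,-.191,.065],[-W,-.191,.065],[W,.191,.15],[-W,.191,.15]],px([[425,84],[467,263],[25,157],[62,350]]),[.4,.1,0]); print("tray",q,np.degrees(q[2]),e)
s,k=np.sin(q[2]),np.cos(q[2])
loc=lambda p:(np.array([[k,s],[-s,k]])@(np.array(p)[:,:2]-q[:2]).T).T
print("rail",loc(onplane(c,px([[215,234],[350,203],[440,181]]),.02)))
print("plate top ends",loc(onplane(c,px([[336,101],[374,272]]),.128)))
print("pillar top",loc(onplane(c,px([[385,153],[408,153],[412,200],[390,204]]),.124)))
print("grip",loc(onplane(c,[[256.7,201.6]],.1)),"thumb",loc(onplane(c,[[250.7,190.4]],.1)))
n,e=fit([[.0825,.015,.125],[.0825,-.015,.125],[-.0825,-.015,.125],[-.0825,.015,.125]],px([[698,40],[720,32],[778,187],[751,198]]),[.45,-.25,.2]); print("new",n,np.degrees(n[2]),e)
S=cal("scene")
print("scene check grip",loc(onplane(S,[[290.8,229.1]],.1)),"case",onplane(S,[[206.2,192.2]],0), "tray",onplane(S,[[336,275.8]],0))
E
```

```text
tray [0.48200623 0.12549032 0.21710583] 12.439247880409347 [[ 0.1  1.2]
 [ 0.6 -1.2]
 [ 0.1  0.2]
 [-0.8 -0.1]]
rail [[ 0.00206259  0.05658526]
 [ 0.00051375 -0.0875158 ]
 [ 0.00088659 -0.18432571]]
plate top ends [[ 0.08038357 -0.10174748]
 [-0.08712079 -0.09985018]]
pillar top [[ 0.02090108 -0.13552784]
 [ 0.01572343 -0.15670594]
 [-0.02907768 -0.14986844]
 [-0.02787446 -0.12888945]]
grip [[-0.00040188 -0.13592423]] thumb [[ 0.03000594 -0.12811722]]
new [ 0.56319652 -0.33976114  0.26974416] 15.455201830281894 [[-1.7 -0.7]
 [ 1.1 -0.8]
 [ 0.8  1.1]
 [-0.2  0.3]]
scene check grip [[ 0.00589137 -0.13586184]] case [[ 0.57601124 -0.33402891  0.        ]] tray [[4.82194157e-01 1.37136433e-01 1.11022302e-16]]
```

```bash
cat >> h.py <<'E'
from scipy.spatial.transform import Rotation as Ro
def rot(q): return Ro.from_quat([q[1],q[2],q[3],q[0]])
def down(yaw): # tool z down, tool y at world angle yaw (deg)
    a=np.radians(yaw); y=np.array([np.cos(a),np.sin(a),0]); z=np.array([0,0,-1.]); return Ro.from_matrix(np.c_[np.cross(y,z),y,z])
def plan(pos,yaw,n,g,way=None):
    s=manip.get_state(); p=np.array(s["position"]); R=rot(s["ee_rot"]); G=down(yaw)
    p0=p.copy(); d=(R.inv()*G).as_rotvec(degrees=True)
    if d[2]*(way or 0)<0: d[2]+=360*np.sign(way)
    out=[]
    for i in range(n):
        tgt=p0+(np.array(pos)-p0)*(i+1)/n
        sh=np.round(R.inv().apply(tgt-p)*100,1); r=np.round(d/n,1)
        p=p+R.apply(sh/100); R=R*Ro.from_rotvec(r,degrees=True)
        out.append([*map(float,sh),*map(float,r),g])
    for i in range(0,n,5): print(out[i:i+5])
    print("end",p.round(4),"maxshift",max(abs(v) for o in out for v in o[:3]))
E
python3 -c "
from h import *
plan([.42,.1,.36],12.4-90-0,20,-1,1)"
```

```text
[[-1.9, -1.8, -0.6, 0.0, -0.0, 7.6, -1], [-2.1, -1.6, -0.6, 0.0, -0.0, 7.6, -1], [-2.3, -1.3, -0.6, 0.0, -0.0, 7.6, -1], [-2.5, -0.9, -0.6, 0.0, -0.0, 7.6, -1], [-2.6, -0.7, -0.6, 0.0, -0.0, 7.6, -1]]
[[-2.6, -0.3, -0.6, 0.0, -0.0, 7.6, -1], [-2.6, 0.1, -0.6, 0.0, -0.0, 7.6, -1], [-2.6, 0.4, -0.6, 0.0, -0.0, 7.6, -1], [-2.5, 0.8, -0.6, 0.0, -0.0, 7.6, -1], [-2.5, 1.1, -0.6, 0.0, -0.0, 7.6, -1]]
[[-2.2, 1.4, -0.6, 0.0, -0.0, 7.6, -1], [-2.1, 1.6, -0.6, 0.0, -0.0, 7.6, -1], [-1.7, 2.0, -0.6, 0.0, -0.0, 7.6, -1], [-1.6, 2.1, -0.6, 0.0, -0.0, 7.6, -1], [-1.2, 2.3, -0.7, 0.0, -0.0, 7.6, -1]]
[[-0.9, 2.5, -0.6, 0.0, -0.0, 7.6, -1], [-0.6, 2.6, -0.6, 0.0, -0.0, 7.6, -1], [-0.2, 2.6, -0.6, 0.0, -0.0, 7.6, -1], [0.1, 2.7, -0.6, 0.0, -0.0, 7.6, -1], [0.5, 2.6, -0.6, 0.0, -0.0, 7.6, -1]]
end [0.4203 0.0997 0.3603] maxshift 2.7
```

servo_tool([
  [-1.9,-1.8,-0.6,0,0,7.6,-1],
  [-2.1,-1.6,-0.6,0,0,7.6,-1],
  [-2.3,-1.3,-0.6,0,0,7.6,-1],
  [-2.5,-0.9,-0.6,0,0,7.6,-1],
  [-2.6,-0.7,-0.6,0,0,7.6,-1],
])

```text
clock: 1.7
position: [0.2193, 0.4397, 0.2696]
ee_rot: [0.0, 0.451, 0.893, 0.0]
contact_force: [-0.5, -1.3, 1.1]
width: 0.0854
gripper_force: 0.0
```

servo_tool([
  [-2.6,-0.3,-0.6,0,0,7.6,-1],
  [-2.6,0.1,-0.6,0,0,7.6,-1],
  [-2.6,0.4,-0.6,0,0,7.6,-1],
  [-2.5,0.8,-0.6,0,0,7.6,-1],
  [-2.5,1.1,-0.6,0,0,7.6,-1],
])

```text
clock: 2.2
position: [0.2866, 0.3261, 0.2997]
ee_rot: [-0.0, 0.717, 0.697, 0.0]
contact_force: [0.7, 0.3, 0.1]
width: 0.0853
gripper_force: 0.0
```

servo_tool([
  [-2.2,1.4,-0.6,0,0,7.6,-1],
  [-2.1,1.6,-0.6,0,0,7.6,-1],
  [-1.7,2.0,-0.6,0,0,7.6,-1],
  [-1.6,2.1,-0.6,0,0,7.6,-1],
  [-1.2,2.3,-0.7,0,0,7.6,-1],
])

```text
clock: 2.7
position: [0.3527, 0.2129, 0.3306]
ee_rot: [-0.0, 0.905, 0.426, 0.0]
contact_force: [-0.1, -0.1, 0.6]
width: 0.0857
gripper_force: 0.0
```

servo_tool([
  [-0.9,2.5,-0.6,0,0,7.6,-1],
  [-0.6,2.6,-0.6,0,0,7.6,-1],
  [-0.2,2.6,-0.6,0,0,7.6,-1],
  [0.1,2.7,-0.6,0,0,7.6,-1],
  [0.5,2.6,-0.6,0,0,7.6,-1],
])

```text
clock: 3.2
position: [0.4206, 0.0987, 0.3607]
ee_rot: [-0.0, 0.994, 0.108, 0.0]
contact_force: [0.3, 0.2, 0.6]
width: 0.0855
gripper_force: 0.0
```

```bash
python3 - <<'E'
from h import *
c=cal("wrist"); im=optics.get_image("wrist"); save("w0.png",im)
s=manip.get_state(); print(s["position"],rot(s["ee_rot"]).as_matrix().round(3),s["clock"],np.round(-c[2][:3,:3].T@c[2][:3,3],3))
q=[.482,.1255,.2171];k,sn=np.cos(q[2]),np.sin(q[2])
T=lambda L:[[q[0]+k*x-sn*y,q[1]+sn*x+k*y,z] for x,y,z in L]
v=im.copy()
for L in ([[.09,-.19,.065],[-.09,-.19,.065],[-.09,.19,.065],[.09,.19,.065]],[[.09,-.19,.02],[-.09,-.19,.02],[-.09,.19,.02],[.09,.19,.02]],[[.08,-.1,.128],[-.08,-.1,.128]],[[.09,.19,.15],[-.09,.19,.15]]):
    cv2.polylines(v,[np.int32(proj(c,T(L)).round())],True,(255,0,0),1)
save("w0o.png",cv2.resize(v,(800,600),interpolation=cv2.INTER_CUBIC))
plan([.563,-.34,.24],15.5-90,10,-1)
E
```

```text
[0.42350576 0.09555624 0.36138646] [[ 0.978  0.208  0.004]
 [ 0.208 -0.978 -0.004]
 [ 0.003  0.005 -1.   ]] 3.25 [0.487 0.113 0.495]
[[0.5, 4.5, 1.2, 0.0, -0.0, -0.3, -1], [0.4, 4.6, 1.3, 0.0, -0.0, -0.3, -1], [0.4, 4.5, 1.2, 0.0, -0.0, -0.3, -1], [0.4, 4.6, 1.2, 0.0, -0.0, -0.3, -1], [0.3, 4.5, 1.3, 0.0, -0.0, -0.3, -1]]
[[0.4, 4.6, 1.2, 0.0, -0.0, -0.3, -1], [0.3, 4.6, 1.3, 0.0, -0.0, -0.3, -1], [0.3, 4.5, 1.2, 0.0, -0.0, -0.3, -1], [0.2, 4.6, 1.2, 0.0, -0.0, -0.3, -1], [0.3, 4.5, 1.3, 0.0, -0.0, -0.3, -1]]
end [ 0.5633 -0.3396  0.2397] maxshift 4.6
```

View pics/w0o.png

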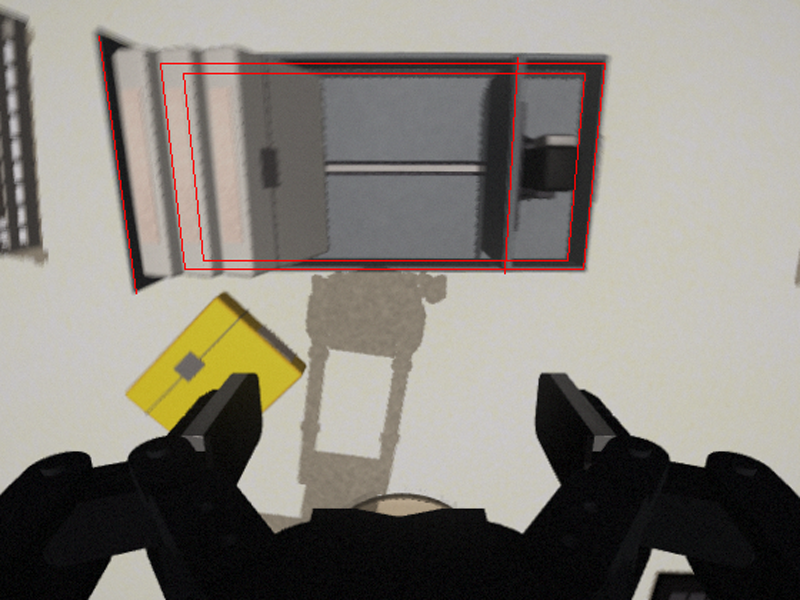

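The overlay of the fitted tray falls on the real tray to about 2 mm: rail at row 168, plate top from (520,57) to (507,270). Now on to the case.

servo_tool([
  [0.5,4.5,1.2,0,0,-0.3,-1],
  [0.4,4.6,1.3,0,0,-0.3,-1],
  [0.4,4.5,1.2,0,0,-0.3,-1],
  [0.4,4.6,1.2,0,0,-0.3,-1],
  [0.3,4.5,1.3,0,0,-0.3,-1],
])

```text
clock: 3.75
position: [0.4924, -0.1183, 0.2981]
ee_rot: [0.0, 0.992, 0.124, 0.001]
contact_force: [0.9, 0.1, 0.2]
width: 0.0854
gripper_force: 0.0
```

servo_tool([
  [0.4,4.6,1.2,0,0,-0.3,-1],
  [0.3,4.6,1.3,0,0,-0.3,-1],
  [0.3,4.5,1.2,0,0,-0.3,-1],
  [0.2,4.6,1.2,0,0,-0.3,-1],
  [0.3,4.5,1.3,0,0,-0.3,-1],
])

```text
clock: 4.25
position: [0.5652, -0.335, 0.2358]
ee_rot: [0.0, 0.991, 0.137, 0.0]
contact_force: [0.9, -0.5, -0.2]
width: 0.0854
gripper_force: 0.0
```

```bash
python3 - <<'E'
from h import *
c=cal("wrist"); im=optics.get_image("wrist")
s=manip.get_state(); print(s["position"],s["ee_rot"])
q=[.5632,-.3398,.2697];k,sn=np.cos(q[2]),np.sin(q[2])
L=[[q[0]+k*x-sn*y,q[1]+sn*x+k*y,.125] for x,y in ([.0825,.015],[.0825,-.015],[-.0825,-.015],[-.0825,.015])]
v=im.copy(); cv2.polylines(v,[np.int32(proj(c,L).round())],True,(255,0,0),1)
save("w1o.png",cv2.resize(v,(800,600),interpolation=cv2.INTER_CUBIC))
E
```

```text
[ 0.56671759 -0.34250167  0.23183814] [ 2.63590777e-03  9.90801429e-01  1.35296780e-01 -6.02135901e-04]
```

View pics/w1o.png

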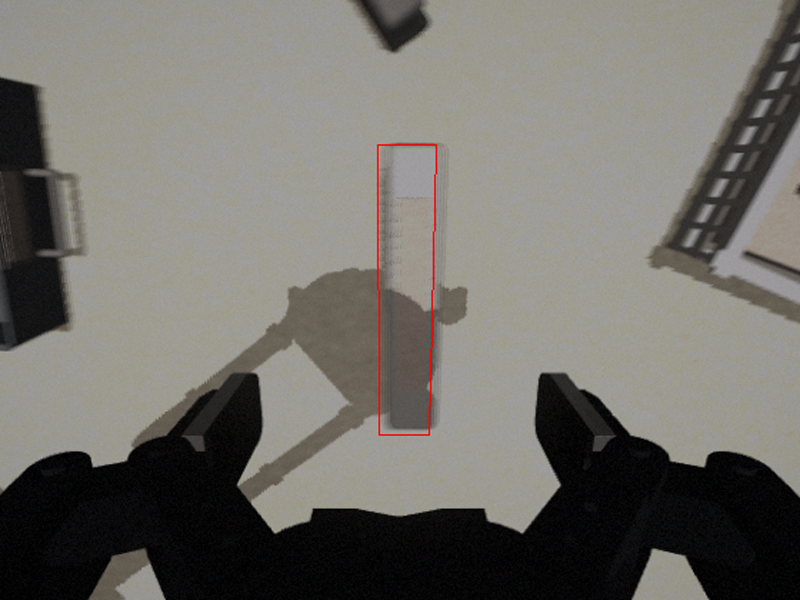

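The case shows from (390,145) to (445,430), about 4 mm to the tool +y side of the first fit. Descending with that correction.

```bash
python3 -c "
from h import *
print(manip.get_state()['position']);plan([.5644,-.344,.090],15.5-90,5,-1)"
```

```text
[ 0.56671759 -0.34250167  0.23183814]
[[-0.0, 0.0, 2.8, 0.1, 0.0, 0.0, -1], [-0.1, 0.0, 2.9, 0.1, 0.0, 0.0, -1], [-0.0, 0.0, 2.8, 0.1, 0.0, 0.0, -1], [-0.1, 0.0, 2.8, 0.1, 0.0, 0.0, -1], [-0.0, 0.1, 2.9, 0.1, 0.0, 0.0, -1]]
end [ 0.5649 -0.3443  0.0898] maxshift 2.9
```

servo_tool([
  [0,0,3,0,0,0,-1],
  [0,0,3,0,0,0,-1],
  [0,0,3,0,0,0,-1],
  [-0.1,0.1,3,0,0,0,-1],
  [0,0,2.4,0,0,0,-1],
])

```text
clock: 4.8
position: [0.5635, -0.3337, 0.0904]
ee_rot: [-0.001, 0.991, 0.137, -0.001]
contact_force: [0.3, 0.5, 0.6]
width: 0.0855
gripper_force: 0.0
```

servo_tool([
  [0,0,0,0,0,0,-1],
  [0,0,0,0,0,0,-1],
  [0,0,0,0,0,0,-1],
  [0,0,0,0,0,0,0],
  [0,0,0,0,0,0,0.2],
], squeeze=30)

```text
clock: 5.3
position: [0.5648, -0.3348, 0.0937]
ee_rot: [0.001, 0.991, 0.137, 0.001]
contact_force: [0.4, 1.0, 1.1]
width: 0.0589
gripper_force: 0.0
```

servo_tool([
  [0,0,0,0,0,0,1],
  [0,0,0,0,0,0,1],
  [0,0,0,0,0,0,1],
  [0,0,0,0,0,0,1],
  [0,0,0,0,0,0,1],
], squeeze=30)

```text
clock: 5.8
position: [0.5645, -0.3349, 0.0928]
ee_rot: [0.001, 0.991, 0.137, 0.0]
contact_force: [0.5, -1.8, 2.9]
width: 0.0297
gripper_force: 35.4
```

servo_tool([
  [0,0,-2,0,0,0,1],
  [0,0,-4,0,0,0,1],
  [0,0,-5,0,0,0,1],
  [0,0,-5,0,0,0,1],
  [0,0,-1,0,0,0,1],
])

```text
clock: 6.3
position: [0.5661, -0.3355, 0.2687]
ee_rot: [0.003, 0.991, 0.137, 0.004]
contact_force: [-0.0, -0.6, -0.9]
width: 0.0299
gripper_force: 35.1
```

servo_tool([
  [0,0,0,0,0,0,1],
  [0,0,0,0,0,0,1],
  [0,0,0,0,0,0,1],
  [0,0,0,0,0,0,1],
  [0,0,0,0,0,0,1],
])

```text
clock: 6.8
position: [0.5637, -0.3341, 0.2606]
ee_rot: [-0.001, 0.991, 0.137, -0.001]
contact_force: [-1.1, -0.8, -1.2]
width: 0.0295
gripper_force: 35.1
```

```bash
python3 - <<'E'
from h import *
c=cal("wrist"); im=optics.get_image("wrist"); s=manip.get_state(); print(s["position"],s["ee_rot"],s["width"])
save("w2.png",cv2.resize(im,(800,600),interpolation=cv2.INTER_CUBIC))
p=np.array(s["position"]);R=rot(s["ee_rot"])
zt=p[2]+.0322 # case top: .125-.0928 above TCP
P=[p+R.apply([a,b,-.0322]) for a in(-.0825,0,.0825) for b in(-.015,.015)]
print((proj(c,P)*800/560).round())
plan([.4874,.1011,.268],12.4-90,10,1)
E
```

```text
[ 0.56383213 -0.33421206  0.26098336] [-8.12393303e-04  9.90615145e-01  1.36676182e-01 -7.72393467e-04] 0.030153937158723103
[[349. 680.]
 [447. 680.]
 [339. 447.]
 [458. 447.]
 [325.  93.]
 [472.  93.]]
[[0.4, -4.4, -0.1, -0.0, 0.0, 0.3, 1], [0.5, -4.4, -0.0, -0.0, 0.0, 0.3, 1], [0.4, -4.4, -0.1, -0.0, 0.0, 0.3, 1], [0.3, -4.4, -0.1, -0.0, 0.0, 0.3, 1], [0.4, -4.4, -0.0, -0.0, 0.0, 0.3, 1]]
[[0.3, -4.4, -0.1, -0.0, 0.0, 0.3, 1], [0.3, -4.4, -0.0, -0.0, 0.0, 0.3, 1], [0.3, -4.4, -0.1, -0.0, 0.0, 0.3, 1], [0.3, -4.4, -0.1, -0.0, 0.0, 0.3, 1], [0.2, -4.5, -0.0, -0.0, 0.0, 0.3, 1]]
end [0.4874 0.1015 0.2677] maxshift 4.5
```

View pics/w2.png

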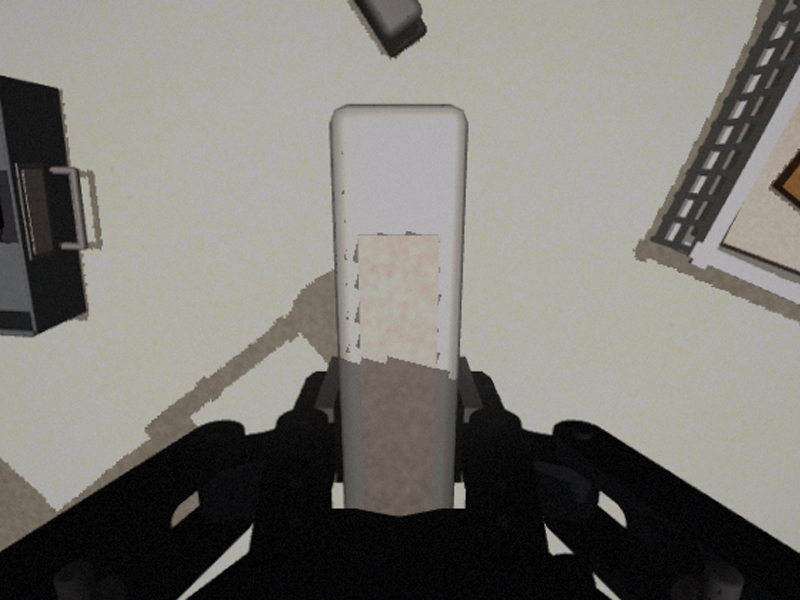

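The case is held squarely: its far end is at row 104 against 93 expected, so its centre is about 2 mm to the tool −x side. I'll add 2 mm in x at the tray.

servo_tool([
  [0.4,-2.4,-0.1,0,0,0.3,1],
  [0.5,-4.4,0,0,0,0.3,1],
  [0.4,-4.6,-0.1,0,0,0.3,1],
  [0.3,-4.6,-0.1,0,0,0.3,1],
  [0.4,-4.6,0,0,0,0.3,1],
])

```text
clock: 7.35
position: [0.5293, -0.1286, 0.2652]
ee_rot: [-0.0, 0.992, 0.123, 0.0]
contact_force: [1.0, 0.7, -1.7]
width: 0.0294
gripper_force: 35.0
```

servo_tool([
  [0.4,-4.6,-0.1,0,0,0.3,1],
  [0.4,-4.6,0,0,0,0.3,1],
  [0.3,-4.6,-0.1,0,0,0.3,1],
  [0.3,-4.4,-0.1,0,0,0.3,1],
  [0.3,-4.2,0,0,0,0.3,1],
])

```text
clock: 7.85
position: [0.493, 0.0933, 0.2685]
ee_rot: [-0.0, 0.994, 0.111, 0.0]
contact_force: [1.0, 0.2, -2.1]
width: 0.0296
gripper_force: 35.0
```

servo_tool([
  [0,-1,0,0,0,0,1],
  [0,0,0,0,0,0,1],
  [0,0,0,0,0,0,1],
  [0,0,0,0,0,0,1],
  [0,0,0,0,0,0,1],
])

```text
clock: 8.35
position: [0.4919, 0.0999, 0.2682]
ee_rot: [0.0, 0.994, 0.11, -0.0]
contact_force: [0.1, -0.7, -2.4]
width: 0.0295
gripper_force: 35.0
```

```bash
python3 - <<'E'
from h import *
c=cal("wrist"); im=optics.get_image("wrist"); s=manip.get_state(); print(s["position"],s["ee_rot"],s["width"],s["contact_force"])
q=[.482,.1255,.2171];k,sn=np.cos(q[2]),np.sin(q[2])
T=lambda L:[[q[0]+k*x-sn*y,q[1]+sn*x+k*y,z] for x,y,z in L]
v=im.copy()
for L in ([[.09,-.19,.065],[.09,.19,.065]],[[.09,-.19,.02],[.09,.19,.02]],[[.08,-.1,.128],[-.08,-.1,.128]],[[.09,.19,.15],[-.09,.19,.15]]):
    cv2.polylines(v,[np.int32(proj(c,T(L)).round())],True,(255,0,0),1)
save("w3.png",cv2.resize(v,(800,600),interpolation=cv2.INTER_CUBIC))
plan([.4898,.1016,.118],12.4-90,5,1)
E
```

```text
[0.49182968 0.10002817 0.26818373] [ 1.08844902e-04  9.93959630e-01  1.09746243e-01 -6.42648805e-05] 0.02985167748985195 [ 0.75090269  0.27471349 -1.33537008]
[[-0.0, -0.0, 3.0, 0.0, 0.0, 0.0, 1], [-0.1, -0.1, 3.0, 0.0, 0.0, 0.0, 1], [0.0, -0.0, 3.0, 0.0, 0.0, 0.0, 1], [-0.0, -0.1, 3.0, 0.0, 0.0, 0.0, 1], [-0.1, -0.0, 3.0, 0.0, 0.0, 0.0, 1]]
end [0.4894 0.1015 0.1182] maxshift 3.0
```

View pics/w3.png

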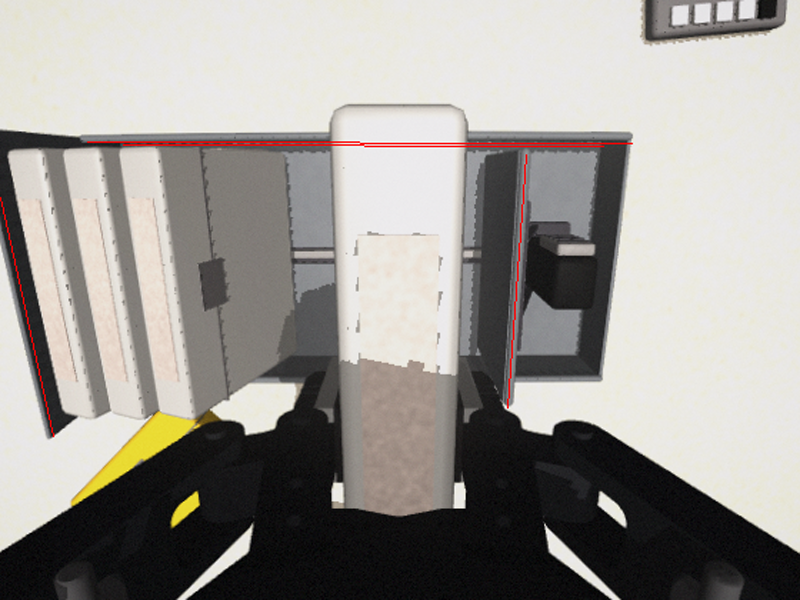

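The held case hangs over the gap between the leaning row (foot at column 295) and the plate (column 515), and the tray fit still holds. Lowering it.

servo_tool([
  [0,0,3,0,0,0,1],
  [-0.1,0,4,0,0,0,1],
  [0,0,4,0,0,0,1],
  [0,0,2.5,0,0,0,1],
  [0,0,1,0,0,0,1],
])

```text
clock: 8.9
position: [0.4888, 0.1002, 0.1207]
ee_rot: [-0.0, 0.994, 0.11, -0.003]
contact_force: [-0.5, -0.2, -1.4]
width: 0.0299
gripper_force: 34.9
```

servo_tool([
  [0,0,0.3,0,0,0,1],
  [0,0,0.2,0,0,0,1],
  [0,0,0,0,0,0,1],
  [0,0,0,0,0,0,1],
  [0,0,0,0,0,0,1],
])

```text
clock: 9.4
position: [0.4912, 0.1011, 0.1193]
ee_rot: [0.0, 0.994, 0.111, 0.001]
contact_force: [-0.3, 0.9, -1.7]
width: 0.0298
gripper_force: 34.9
```

servo_tool([
  [0,0,0.2,0,0,0,1],
  [0,0,0.2,0,0,0,1],
  [0,0,0.1,0,0,0,1],
  [0,0,0,0,0,0,1],
  [0,0,0,0,0,0,1],
])

```text
clock: 9.9
position: [0.4905, 0.101, 0.1132]
ee_rot: [-0.0, 0.994, 0.111, -0.0]
contact_force: [-0.0, 0.4, -1.4]
width: 0.0297
gripper_force: 34.9
```

servo_tool([
  [0,0,0.1,0,0,0,1],
  [0,0,0.1,0,0,0,1],
  [0,0,0,0,0,0,1],
  [0,0,0,0,0,0,1],
  [0,0,0,0,0,0,1],
])

```text
clock: 10.4
position: [0.4906, 0.101, 0.1127]
ee_rot: [0.0, 0.994, 0.111, 0.0]
contact_force: [-3.2, -1.1, 8.1]
width: 0.0295
gripper_force: 36.2
```

Contact with the tray floor at 8 N. Releasing and rising.

servo_tool([
  [0,0,-0.1,0,0,0,0],
  [0,0,0,0,0,0,-0.4],
  [0,0,0,0,0,0,-0.4],
  [0,0,0,0,0,0,-0.4],
  [0,0,0,0,0,0,-0.4],
])

```text
clock: 10.9
position: [0.4905, 0.101, 0.1121]
ee_rot: [-0.0, 0.994, 0.111, -0.0]
contact_force: [0.0, -0.7, 0.3]
width: 0.0598
gripper_force: 0.0
```

servo_tool([
  [0,0,-2,0,0,0,-0.4],
  [0,0,-4,0,0,0,-0.4],
  [0,0,-4,0,0,0,-0.4],
  [0,0,-4,0,0,0,-0.4],
  [0,0,-1,0,0,0,-1],
])

```text
clock: 11.4
position: [0.4929, 0.1012, 0.267]
ee_rot: [0.0, 0.994, 0.111, 0.004]
contact_force: [0.3, -0.2, -0.3]
width: 0.0724
gripper_force: 0.0
```

```bash
python3 - <<'E'
from h import *
im=optics.get_image("top"); b=cv2.resize(im[150:280,100:300],None,fx=4,fy=4,interpolation=cv2.INTER_CUBIC); save("t1.png",b)
for l in("grip","thumb"): print(l,[(round(r["p"],2),np.round(r["at"],1)) for r in finder.tip_of(l,"top")])
q=[.482,.1255,.2171];k,sn=np.cos(q[2]),np.sin(q[2])
T=lambda x,y,z:[q[0]+k*x-sn*y,q[1]+sn*x+k*y,z]
g=T(.002,-.142,.26); print(g)
plan(g,12.4,15,-1)
E
```

```text
grip [(0.4, array([253. , 190.4]))]
thumb [(0.37, array([253.4, 190.2]))]
[np.float64(0.5145396545855533), np.float64(-0.012735924706470114), 0.26]
[[-0.0, 0.8, 0.0, 0.0, -0.0, -6.0, -1], [-0.1, 0.7, 0.0, 0.0, -0.0, -6.0, -1], [-0.2, 0.8, 0.0, 0.0, -0.0, -6.0, -1], [-0.2, 0.7, 0.1, 0.0, -0.0, -6.0, -1], [-0.4, 0.7, -0.0, 0.0, -0.0, -6.0, -1]]
[[-0.4, 0.7, -0.0, 0.0, -0.0, -6.0, -1], [-0.4, 0.6, 0.0, 0.0, -0.0, -6.0, -1], [-0.5, 0.6, 0.0, 0.0, -0.0, -6.0, -1], [-0.6, 0.5, 0.0, 0.0, -0.0, -6.0, -1], [-0.7, 0.5, 0.0, 0.0, -0.0, -6.0, -1]]
[[-0.6, 0.3, 0.1, 0.0, -0.0, -6.0, -1], [-0.7, 0.3, -0.0, 0.0, -0.0, -6.0, -1], [-0.8, 0.3, -0.0, 0.0, -0.0, -6.0, -1], [-0.7, 0.1, 0.0, 0.0, -0.0, -6.0, -1], [-0.8, 0.1, 0.0, 0.0, -0.0, -6.0, -1]]
end [ 0.5147 -0.0125  0.2602] maxshift 0.8
```

View pics/t1.png

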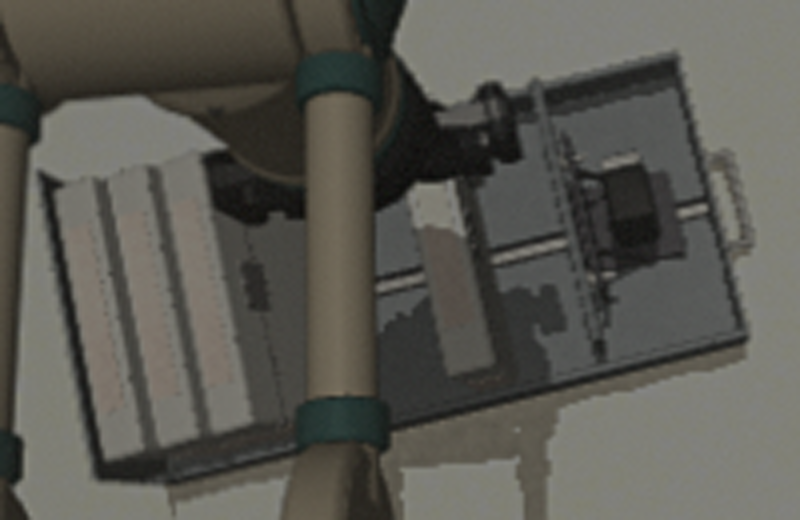

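The case stands upright and alone in the gap, with its top from (410,190) to (495,370) in the crop. Next, turn 90° and move above the follower pillar.

servo_tool([
  [0,0.8,0,0,0,-6,-1],
  [-0.1,0.7,0,0,0,-6,-1],
  [-0.2,0.8,0,0,0,-6,-1],
  [-0.2,0.7,0.1,0,0,-6,-1],
  [-0.4,0.7,0,0,0,-6,-1],
])

```text
clock: 12.05
position: [0.4966, 0.0629, 0.2585]
ee_rot: [-0.001, 0.931, 0.366, -0.002]
contact_force: [0.3, 0.6, 0.5]
width: 0.0852
gripper_force: 0.0
```

servo_tool([
  [-0.4,0.7,0,0,0,-6,-1],
  [-0.4,0.6,0,0,0,-6,-1],
  [-0.5,0.6,0,0,0,-6,-1],
  [-0.6,0.5,0,0,0,-6,-1],
  [-0.7,0.5,0,0,0,-6,-1],
])

```text
clock: 12.55
position: [0.5055, 0.0245, 0.2585]
ee_rot: [-0.002, 0.804, 0.595, -0.002]
contact_force: [0.4, -0.8, 0.1]
width: 0.0859
gripper_force: 0.0
```

servo_tool([
  [-0.6,0.3,0,0,0,-6,-1],
  [-0.7,0.3,0,0,0,-6,-1],
  [-0.8,0.3,0,0,0,-6,-1],
  [-0.7,0.1,0,0,0,-6,-1],
  [-0.8,0.1,0,0,0,-6,-1],
])

```text
clock: 13.05
position: [0.5134, -0.0125, 0.2585]
ee_rot: [-0.002, 0.623, 0.782, -0.001]
contact_force: [-0.3, 0.8, 0.3]
width: 0.0854
gripper_force: 0.0
```

servo_tool([
  [0,0,1,0,0,0,-1],
  [0,0,1,0,0,0,-1],
  [0,0,0,0,0,0,-1],
  [0,0,0,0,0,0,-1],
  [0,0,0,0,0,0,-1],
])

```text
clock: 13.55
position: [0.5148, -0.0122, 0.2413]
ee_rot: [-0.0, 0.625, 0.781, 0.0]
contact_force: [0.0, 0.1, 0.7]
width: 0.0854
gripper_force: 0.0
```

```bash
python3 - <<'E'
from h import *
c=cal("wrist"); im=optics.get_image("wrist"); s=manip.get_state(); print(s["position"],s["ee_rot"])
q=[.482,.1255,.2171];k,sn=np.cos(q[2]),np.sin(q[2])
T=lambda L:[[q[0]+k*x-sn*y,q[1]+sn*x+k*y,z] for x,y,z in L]
v=im.copy()
# pillar top expected: x -21..+16 , y -.156..-.128
for L in ([[-.021,-.156,.124],[.016,-.156,.124],[.016,-.128,.124],[-.021,-.128,.124]],[[.08,-.1,.128],[-.08,-.1,.128]],[[.021,-.154,.12],[.021,-.13,.12]]):
    cv2.polylines(v,[np.int32(proj(c,T(L)).round())],True,(255,0,0),1)
save("w4.png",cv2.resize(v,(800,600),interpolation=cv2.INTER_CUBIC))
for l in("grip","thumb"): print(l,[(round(r["p"],2),np.round(r["at"],1)) for r in finder.tip_of(l,"wrist")])
print(proj(c,T([[0,-.142,.1],[.021,-.142,.1]])))
plan(T([[.001,-.142,.089]])[0],12.4,10,-1)
E
```

```text
[ 0.51497899 -0.01226962  0.24151723] [2.29035099e-04 6.24501437e-01 7.81023597e-01 2.10017420e-04]
grip [(0.6, array([286.8, 195.4]))]
thumb [(0.59, array([305.7, 193.4]))]
[[277.36710903 199.38861975]
 [301.37382066 199.51373103]]
[[-0.0, -0.0, 1.5, 0.0, 0.0, 0.0, -1], [-0.0, -0.0, 1.6, 0.0, 0.0, 0.0, -1], [-0.0, -0.1, 1.5, 0.0, 0.0, 0.0, -1], [-0.0, 0.0, 1.5, 0.0, 0.0, 0.0, -1], [-0.0, 0.0, 1.5, 0.0, 0.0, 0.0, -1]]
[[-0.0, -0.0, 1.6, 0.0, 0.0, 0.0, -1], [-0.0, -0.0, 1.5, 0.0, 0.0, 0.0, -1], [-0.0, -0.0, 1.5, 0.0, 0.0, 0.0, -1], [-0.0, -0.1, 1.5, 0.0, 0.0, 0.0, -1], [-0.0, 0.0, 1.6, 0.0, 0.0, 0.0, -1]]
end [ 0.5132 -0.0128  0.0887] maxshift 1.6
```

View pics/w4.png

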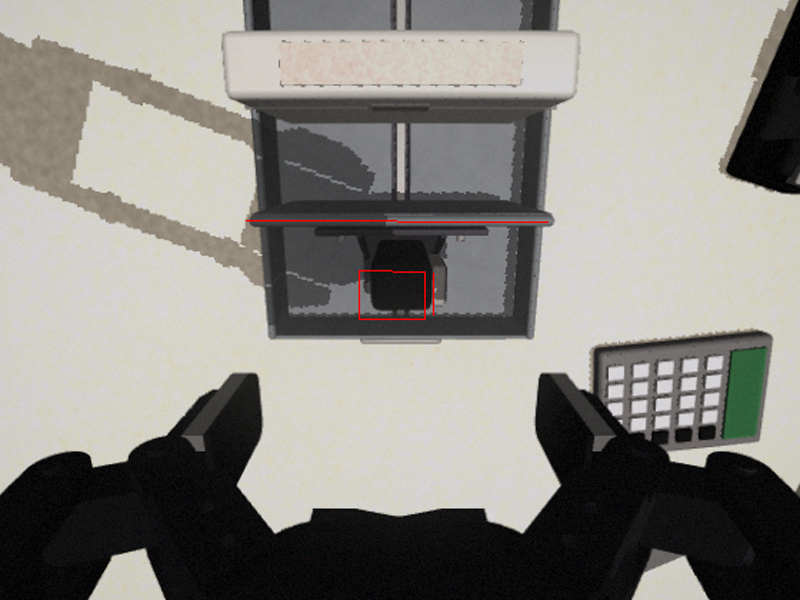

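The wrist view shows the pillar's black top at columns 372–430, centred on the rail at 401, with the paddle out to 447. The grip midpoint is therefore about 5 mm to tray +x, and the follower sits about 4 mm further forward than my fit. I correct by +0.25 cm in y and +0.4 cm in x, then descend.

servo_tool([
  [0.2,0.1,3,0,0,0,-1],
  [0.2,0.1,4,0,0,0,-1],
  [0,0.1,4,0,0,0,-1],
  [0,0,3,0,0,0,-1],
  [0,0,1.2,0,0,0,-1],
])

```text
clock: 14.2
position: [0.515, -0.0076, 0.0868]
ee_rot: [-0.002, 0.624, 0.781, -0.001]
contact_force: [-0.5, 0.8, 0.8]
width: 0.0852
gripper_force: 0.0
```

servo_tool([
  [0,0,0,0,0,0,-1],
  [0,0,0,0,0,0,-1],
  [0,0,0,0,0,0,-0.5],
  [0,0,0,0,0,0,-0.2],
  [0,0,0,0,0,0,-0.1],
], squeeze=20)

```text
clock: 14.7
position: [0.5175, -0.008, 0.0904]
ee_rot: [0.001, 0.624, 0.781, 0.001]
contact_force: [0.1, 0.2, 0.5]
width: 0.0472
gripper_force: 0.0
```

```bash
python3 - <<'E'
from h import *
c=cal("wrist"); im=optics.get_image("wrist"); s=manip.get_state(); print(s["position"],s["ee_rot"],s["contact_force"],s["width"])
save("w5.png",cv2.resize(im,(800,600),interpolation=cv2.INTER_CUBIC))
E
```

```text
[ 0.51729462 -0.0079755   0.09011452] [7.00205523e-04 6.24445810e-01 7.81067697e-01 4.39183647e-04] [-0.13326378 -0.4489981   0.60366239] 0.04711508262838041
```

View pics/w5.png

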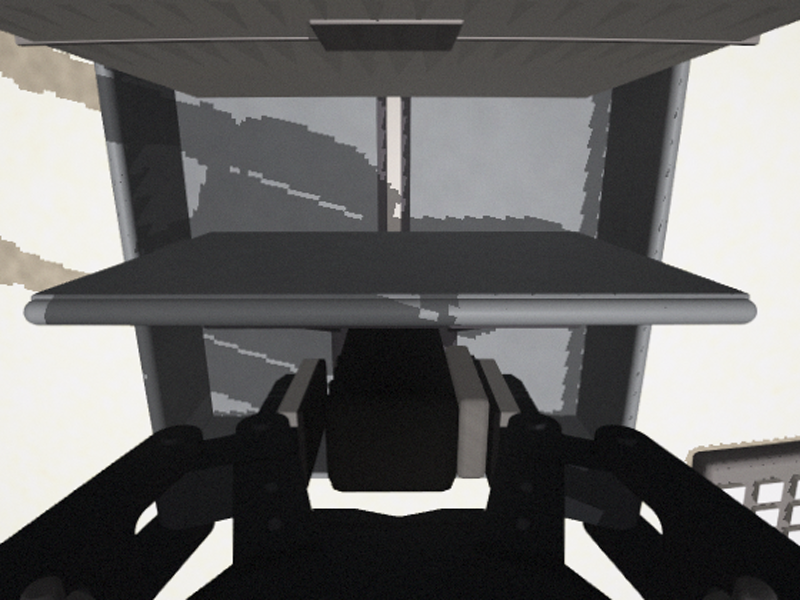

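The pads straddle the pillar (columns 328–460) and the paddle (out to 487) with about equal gaps, and the case behind is upright. Squeezing the release in.

servo_tool([
  [0,0,0,0,0,0,1],
  [0,0,0,0,0,0,1],
  [0,0,0,0,0,0,1],
  [0,0,0,0,0,0,1],
  [0,0,0,0,0,0,1],
], squeeze=35)

```text
clock: 15.25
position: [0.5167, -0.0083, 0.0912]
ee_rot: [0.001, 0.625, 0.781, 0.0]
contact_force: [-5.9, -2.5, 12.1]
width: 0.0352
gripper_force: 35.4
```

servo_tool([
  [0.1,0,0,0,0,0,1],
  [0.2,0,0,0,0,0,1],
  [0.3,0,0,0,0,0,1],
  [0.4,0,0,0,0,0,1],
  [0.5,0,0,0,0,0,1],
])

```text
clock: 15.75
position: [0.5138, 0.0048, 0.0912]
ee_rot: [0.002, 0.624, 0.781, -0.001]
contact_force: [-6.1, -6.3, 12.3]
width: 0.0353
gripper_force: 36.1
```

Release is in (35 mm) and the follower slides against about 6 N. Continuing.

servo_tool([
  [0.6,0,-0.1,0,0,0,1],
  [0.8,0,0,0,0,0,1],
  [0.8,0,0,0,0,0,1],
  [0.8,0,0,0,0,0,1],
  [0.8,0,0,0,0,0,1],
])

```text
clock: 16.25
position: [0.5053, 0.0423, 0.0913]
ee_rot: [0.002, 0.624, 0.781, -0.001]
contact_force: [-4.3, -6.6, 5.0]
width: 0.0354
gripper_force: 36.6
```

servo_tool([
  [0.8,0,0,0,0,0,1],
  [0.8,0,0,0,0,0,1],
  [0.8,0,0,0,0,0,1],
  [0.8,0,0,0,0,0,1],
  [0.8,0,0,0,0,0,1],
])

```text
clock: 16.75
position: [0.4964, 0.0811, 0.0913]
ee_rot: [0.002, 0.624, 0.781, -0.001]
contact_force: [-3.6, -8.8, 5.3]
width: 0.0354
gripper_force: 36.8
```

servo_tool([
  [0.7,0,0,0,0,0,1],
  [0.7,0,0,0,0,0,1],
  [0.6,0,0,0,0,0,1],
  [0.5,0,0,0,0,0,1],
  [0.5,0,0,0,0,0,1],
])

```text
clock: 17.25
position: [0.4898, 0.1104, 0.0913]
ee_rot: [0.002, 0.624, 0.781, -0.001]
contact_force: [-3.8, -8.0, 5.4]
width: 0.0352
gripper_force: 36.9
```

servo_tool([
  [0.4,0,0,0,0,0,1],
  [0.4,0,0,0,0,0,1],
  [0.4,0,0,0,0,0,1],
  [0.4,0,0,0,0,0,1],
  [0.4,0,0,0,0,0,1],
])

```text
clock: 17.75
position: [0.4857, 0.1285, 0.0913]
ee_rot: [0.002, 0.624, 0.781, -0.002]
contact_force: [-2.7, -11.1, 6.0]
width: 0.0356
gripper_force: 37.3
```

servo_tool([
  [0.3,0,0,0,0,0,1],
  [0.3,0,0,0,0,0,1],
  [0.3,0,0,0,0,0,1],
  [0.3,0,0,0,0,0,1],
  [0.3,0,0,0,0,0,1],
])

```text
clock: 18.25
position: [0.4823, 0.1434, 0.0913]
ee_rot: [0.002, 0.624, 0.781, -0.002]
contact_force: [-2.5, -11.4, 6.4]
width: 0.0353
gripper_force: 37.2
```

servo_tool([
  [0.2,0,0,0,0,0,1],
  [0.2,0,0,0,0,0,1],
  [0.1,0,0,0,0,0,1],
  [0.1,0,0,0,0,0,1],
  [0,0,0,0,0,0,1],
])

```text
clock: 18.75
position: [0.481, 0.1495, 0.0913]
ee_rot: [0.002, 0.624, 0.781, -0.001]
contact_force: [-3.0, -9.2, 5.9]
width: 0.0352
gripper_force: 37.1
```

servo_tool([
  [0.1,0,0,0,0,0,1],
  [0.1,0,0,0,0,0,1],
  [0.1,0,0,0,0,0,1],
  [0.1,0,0,0,0,0,1],
  [0,0,0,0,0,0,1],
])

```text
clock: 19.25
position: [0.4801, 0.1535, 0.0913]
ee_rot: [0.002, 0.624, 0.781, -0.001]
contact_force: [-3.8, -9.7, 5.5]
width: 0.0355
gripper_force: 37.1
```

servo_tool([
  [0.1,0,0,0,0,0,1],
  [0.1,0,0,0,0,0,1],
  [0.05,0,0,0,0,0,1],
  [0,0,0,0,0,0,1],
  [0,0,0,0,0,0,1],
])

```text
clock: 19.75
position: [0.4795, 0.1558, 0.0913]
ee_rot: [0.002, 0.624, 0.781, -0.001]
contact_force: [-3.1, -9.9, 6.0]
width: 0.0353
gripper_force: 37.1
```

servo_tool([
  [0.1,0,0,0,0,0,1],
  [0.05,0,0,0,0,0,1],
  [0,0,0,0,0,0,1],
  [0,0,0,0,0,0,1],
  [0,0,0,0,0,0,1],
])

```text
clock: 20.25
position: [0.4793, 0.1567, 0.0913]
ee_rot: [0.002, 0.624, 0.782, -0.002]
contact_force: [-2.9, -11.9, 5.9]
width: 0.0355
gripper_force: 37.4
```

servo_tool([
  [0.05,0,0,0,0,0,1],
  [0,0,0,0,0,0,1],
  [0,0,0,0,0,0,1],
  [0,0,0,0,0,0,1],
  [0,0,0,0,0,0,1],
])

```text
clock: 20.75
position: [0.4793, 0.1568, 0.0912]
ee_rot: [0.003, 0.624, 0.782, -0.002]
contact_force: [-2.1, -12.7, 6.2]
width: 0.0354
gripper_force: 36.4
```

servo_tool([
  [0.1,0,0,0,0,0,1],
  [0,0,0,0,0,0,1],
  [0,0,0,0,0,0,1],
  [0,0,0,0,0,0,1],
  [0,0,0,0,0,0,1],
])

```text
clock: 21.25
position: [0.4792, 0.1572, 0.0913]
ee_rot: [0.003, 0.624, 0.782, -0.002]
contact_force: [-2.2, -15.2, 6.0]
width: 0.0352
gripper_force: 36.5
```

```bash
python3 - <<'E'
from h import *
F=[]
for i in range(4):
    im=optics.get_image("scene"); s=manip.get_state(); F.append(s["contact_force"]@np.array([-.215,.977,0]))
print(np.round(F,1),s["position"]); save("s1.png",im)
cs=cal("scene")
for r in finder.silhouettes("case_a","scene"): print(round(r["p"],2),np.round(r["box"]))
E
```

```text
[-14.3 -14.3 -13.5 -14. ] [0.47921083 0.15716757 0.09127615]
0.9 [390. 289.  51.  70.]
0.83 [400. 294.  52.  74.]
0.78 [380. 282.  48.  72.]
0.72 [439. 247.  74.  50.]
```

servo_tool([
  [0.05,0,0,0,0,0,1],
  [0,0,0,0,0,0,1],
  [0,0,0,0,0,0,1],
  [0,0,0,0,0,0,1],
  [0,0,0,0,0,0,1],
])

```text
clock: 22.0
position: [0.4792, 0.1572, 0.0913]
ee_rot: [0.003, 0.623, 0.782, -0.003]
contact_force: [-2.2, -15.9, 6.1]
width: 0.0356
gripper_force: 36.7
```

Row pressed: 15 N total less 5 N drag is about 10 N. Letting go and retreating upward.

servo_tool([
  [0,0,0,0,0,0,-0.3],
  [0,0,0,0,0,0,-0.3],
  [0,0,0,0,0,0,-0.3],
  [0,0,0,0,0,0,-0.3],
  [0,0,0,0,0,0,-0.3],
])

```text
clock: 22.5
position: [0.4782, 0.162, 0.0902]
ee_rot: [-0.0, 0.624, 0.781, -0.0]
contact_force: [-0.3, 0.3, -0.1]
width: 0.0555
gripper_force: 0.0
```

servo_tool([
  [0,0,-2,0,0,0,-0.3],
  [0,0,-4,0,0,0,-0.3],
  [0,0,-5,0,0,0,-0.3],
  [0,0,-5,0,0,0,-0.3],
  [0,0,-4,0,0,0,-0.3],
])

```text
clock: 23.0
position: [0.4787, 0.1621, 0.2933]
ee_rot: [0.001, 0.624, 0.781, 0.001]
contact_force: [0.8, 0.0, 1.0]
width: 0.0552
gripper_force: 0.0
```

servo_tool([
  [-3,0,0,0,0,0,-1],
  [-4,0,0,0,0,0,-1],
  [-4,0,0,0,0,0,-1],
  [-2,0,0,0,0,0,-1],
  [0,0,0,0,0,0,-1],
])

```text
clock: 23.5
position: [0.5076, 0.0328, 0.29]
ee_rot: [0.0, 0.626, 0.78, -0.0]
contact_force: [0.6, -0.5, -0.2]
width: 0.0853
gripper_force: 0.0
```

```bash
python3 - <<'E'
from h import *
q=[.482,.1255,.2171];k,sn=np.cos(q[2]),np.sin(q[2])
loc=lambda p:(np.array([[k,sn],[-sn,k]])@(np.array(p)[:,:2]-q[:2]).T).T
T=lambda L:[[q[0]+k*x-sn*y,q[1]+sn*x+k*y,z] for x,y,z in L]
print(manip.get_state()["position"])
c=cal("wrist"); im=optics.get_image("wrist"); save("w6.png",im)
# brightness profile along tray y at height .145, x=-.06..-.03 (row tops)
g=cv2.GaussianBlur(cv2.cvtColor(im,cv2.COLOR_RGB2GRAY),(3,3),0)
ys=np.arange(.03,.2,.004)
for x in(-.072,.072):
    uv=proj(c,T([[x,y,.145] for y in ys])).round().astype(int)
    print([(int(1000*y),int(g[v,u])) for y,(u,v) in zip(ys,uv) if 0<=u<560 and 0<=v<420])
for l in("case_a","follower","pressure_plate"):
  for r in finder.silhouettes(l,"wrist"): print(l,round(r["p"],2),np.round(r["box"]))
print("expected plate ends",proj(c,T([[.08,.074,.128],[-.08,.074,.128]])).round())
for n,z in(("new",[.075,.105]),("c",[.105,.135]),("b",[.135,.165]),("a",[.165,.195])):
    P=proj(c,T([[x,y+0*.004,.145] for x in(-.0825,.0825) for y in z])); print(n,P.min(0).round(),P.max(0).round())
E
```

```text
[0.50756829 0.03280331 0.29001016]
[(30, 172), (34, 146), (38, 179), (42, 159), (46, 149), (50, 165), (54, 158), (58, 138)]
[(30, 77), (34, 70), (38, 64), (42, 79), (46, 70), (50, 85), (54, 77), (58, 63)]
case_a 0.63 [87. 10. 28. 16.]
follower 0.69 [278.  46. 189.  93.]
pressure_plate 0.9 [279.  13. 183.  24.]
expected plate ends [[374. -12.]
 [175. -12.]]
new [162. -67.] [386. -22.]
c [ 159. -115.] [389. -67.]
b [ 156. -164.] [ 392. -115.]
a [ 154. -215.] [ 395. -164.]
```

servo_tool([
  [3,0,-1,0,0,0,-1],
  [4,0,-2,0,0,0,-1],
  [3,0,-1,0,0,0,-1],
  [0,0,0,0,0,0,-1],
  [0,0,0,0,0,0,-1],
])

```text
clock: 24.2
position: [0.4846, 0.1338, 0.3304]
ee_rot: [0.0, 0.623, 0.782, 0.0]
contact_force: [0.4, -0.7, 0.5]
width: 0.0854
gripper_force: 0.0
```

```bash
python3 - <<'E'
from h import *
from scipy.signal import find_peaks
q=[.482,.1255,.2171];k,sn=np.cos(q[2]),np.sin(q[2])
T=lambda L:[[q[0]+k*x-sn*y,q[1]+sn*x+k*y,z] for x,y,z in L]
c=cal("wrist"); im=optics.get_image("wrist"); save("w7.png",im)
g=cv2.cvtColor(im,cv2.COLOR_RGB2GRAY)
ys=np.arange(.03,.22,.001)
pr=np.zeros(len(ys)); n=0
for x in np.r_[-.075:-.055:5j,.055:.075:5j]:
    uv=proj(c,T([[x,y,.145] for y in ys])).astype(np.float32)
    pr+=cv2.remap(g,uv[None,:,0],uv[None,:,1],cv2.INTER_LINEAR,borderValue=0)[0]/10
print(pr[::3].round().astype(int), "from 30mm step 3")
pk,_=find_peaks(-pr,prominence=8); print("seams mm",(ys[pk]*1000).round())
for l in("case_a","pressure_plate"):
  for r in finder.silhouettes(l,"wrist"): print(l,round(r["p"],2),np.round(r["box"]))
for y in(.074,.105,.135,.165,.194): print(y,proj(c,T([[-.08,y,.145],[.08,y,.145]])).round().tolist())
E
```

```text
[ 80  81  81  81  81  82  81  82  81  80  80  81  77  92  78 132 153 153
 154 154 155 155 156 155 105 170 195 192 194 193 193 193 194 188 104 171
 193 192 193 190 192 192 191 184  91 169 190 191 187  35   0   0   0   0
   0   0   0   0   0   0   0   0   0   0] from 30mm step 3
seams mm [ 67.  72. 102. 132. 162.]
case_a 0.98 [278.  37. 183.  38.]
case_a 0.77 [280.  10. 184.  19.]
case_a 0.74 [278.  70. 178.  33.]
case_a 0.63 [ 91.  54. 166. 108.]
case_a 0.32 [280. 218. 160. 195.]
pressure_plate 0.75 [278. 124. 158.   7.]
pressure_plate 0.29 [279.  38. 184.  38.]
0.074 [[192.0, 119.0], [360.0, 121.0]]
0.105 [[190.0, 85.0], [362.0, 86.0]]
0.135 [[188.0, 50.0], [365.0, 51.0]]
0.165 [[186.0, 13.0], [367.0, 15.0]]
0.194 [[184.0, -24.0], [370.0, -22.0]]
```

The seams along the row tops lie at 72, 102, 132 and 162 mm, exactly 30 mm apart. The four cases are upright and closed against the stop, and the follower held after release.

```bash
python3 -c "
from rig import manip
print(manip.sign_off())"
```

```text
the job is handed in; nothing more can be done
None
```

The case is filed and the job handed in at about 24 s: all four cases stand upright against the end stop, pressed with roughly 10 N (judged from the wrist force), the follower stayed put after I let go, and the stapler, tape dispenser and calculator were not touched.

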